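# Shut the draught lid and tare the balance that holds the sample cup

## Robot

A 6-joint arm with a two-finger parallel gripper is mounted at the origin on the work surface. World frame = base frame: x ahead of the robot, y to its left, z up, the work surface at z = 0. Lengths are in m, angles in rad, forces in N, time in s.
With the tool pointing down it reaches from about 0.375 to 0.925 m from the base axis. Payload 5.7 kg.
Tool frame: the origin (TCP) lies on the centre line of the jaws, within the pads' length; the fingertips stand 25 mm ahead of it and the grasp point (between the pads) lies 6 mm ahead of it (tip_reach is the z of the fingertips in the tool frame, in m); z points along the fingers, y is the direction in which the jaws open and shut (so a half turn about z gives the same grasp; the last joint's range is limited). The gripper opens to 85 mm and grips with 20 to 120 N. Pads are 22 mm wide; open, the fingers measure 114 mm over their backs; the gripper's body (76 mm by 85 mm) begins 54 mm behind the grasp point. The pads swing forward as they close: fully open they stand 13 mm farther back than shut.
Start: joints at [1.186, 0.359, 1.51, -0, 1.272, -0.115], TCP at [0.16, 0.578, 0.256] pointing down, gripper open.
Joint ranges: [-2.97, 2.97], [-1.01, 2.36], [0.21, 2.38], [-0.96, 4.11], [0.2, 2.71], [-2.98, 2.98]. Speed limits (rad/s): [2.39, 2.39, 3.14, 3.14, 3.14, 3.14].

## Interface

Orientations are given as a 3x3 rotation matrix whose columns are the frame's x, y, z axes.
In Python, from cell import sense, snapshot, get_calibration, finish_job, tip_reach gives the robot as it stands.
- The arm moves only by the tool servo_tool, never from a script. Its argument "series" is a list that holds one entry, the list of rows, each a list of 5 numbers: the gripper's target within -1 to 1 (shut at 1, half-way at 0, fully open at -1), then the shift along the tool's x, y, z in mm, then the turn about the tool's z in rad. A call has 1 to 20 rows; each row shifts and turns the commanded pose from where the row before left it, along the tool's axes as they then stand; what a row does not reach is not made up. A row lasts 1/10 s, in which the tool goes at most 50 mm and 8.59 degrees, less where a joint would pass 70% of its speed; a pose out of reach is approached as far as the arm can. A call with a gripper value outside its range is refused whole. The fingers move at their own pace and stop on an object; "newtons" is the grip in N (left out, the last holds). Time passes only in rows, so rows that do not move let the fingers close. It gives the time, the measured TCP pose, the force and the opening at its end, in the units of the state.
- sense(): the state, without advancing time (a new reading comes with each control period).
- snapshot(name): name is "scene" or "side" or "wrist"; returns the picture (400x640x3 uint8, blue, green, red); there is no depth.
- get_calibration(name): a dict with "fx", "fy", "cx", "cy" (pixels), "extrinsics" (4x4, takes a point from camera to world coordinates). Camera axes: x right, y down, z forward; pixel columns grow to the right and rows downward; lengths in m; the calibration is good to about 2 mm. A picture is of the moment at which its call begins: read the wrist's pose just before it. get_calibration takes no time and is no camera call; for the wrist camera it gives the pose at the moment of the call.
- finish_job(): hands the job in, once; it reports no verdict.
The state is a dict: "t": time; "joints": joint angles; "qd": joint speeds; "tau": joint torques, N m; "tcp_pos": TCP position; "ee_rot": TCP orientation; "wrist_force": force on the tool from outside, world axes, zero at the start; "ft_torque": the same for the moment, N m; "finger_gap": finger opening in m.
Only numpy, scipy, OpenCV 4.12 (cv2) and the standard library are available. Lean on these libraries where they do the work, as an engineer would, in place of code of your own. Each camera call takes 0.05 s, during which the arm holds its last target.

## Task

Tare the balance that has the empty white sample cup on its pan: gently push the sliding lid of its draught shield fully shut, then lightly press its orange tare key and take the hand away. Press no other key, pick nothing up, and do not touch the cup, the other balance or the things standing about.

Things in the scene. Friction and masses are not known exactly. Their poses are not given: they have to be found in the camera images.
- cupscale: Cream balance with the open white sample cup on its pan; the one to tare. Twin balances, either place. Fixed, 342 long (own x) x 205 wide (y). Origin: centre of its underside; own +x points from its front (keys) to its rear, z up. Key field x -171 to -121, 40 high; display slope up to 62 at x -59; glass shield from there back to x 91; closed rear housing to x 171, 162 high. Sizes in mm.
- cupscale_pan (a point): Centre of the top of this balance's round steel pan, 90 across, 72 above the bench, at x +16 of the balance. The glass draught shield round it reaches 75 before and behind, 85 to each side, up to 162 above the bench; two aluminium lid guides run along x at y +-85, 9 wide, tops 173 high. Sizes in mm.
- cupscale_lid (a joint): How far the clear lid over this balance's draught shield is open, m: 0 = fully shut, up to 0.09. It slides along the balance's own x and opens to the rear (+x), so it is shut by pushing towards the front (-x). It slides with about 1.5 N, stays where it is left, and meets a firm stop when shut.
- cupscale_lid_ridge (a point): Centre of the dark upright finger ridge on top of the lid, near its front edge; moves with the lid. Ridge 10 thick (along the balance's x), 70 wide (y), 18 high; its top is 9 above this point, the lid's flat top 9 below it (169 above the bench), running 128 to the rear behind the ridge. Sizes in mm.
- cupscale_power_top (a point): Centre of the top face of the grey power key, 24 wide (along the balance's y) x 22 deep (x), 46 above the bench, 6 proud of the key field; moves with the key. The keys run left to right seen from the front: power, mode, tare, print, at y +76, +36, -14, -66 of the balance. Sizes in mm.
- cupscale_power (a joint): How far the power key is pressed, m: 0 up, 0.004 fully down on a firm stop; the balance takes it as pressed from 0.002. Sprung: about 0.8 N to start, 4 N fully down; it comes back up by itself.
- cupscale_mode_top (a point): Centre of the top face of the grey mode key, 24 wide (along the balance's y) x 22 deep (x), 46 above the bench, 6 proud of the key field; moves with the key. The keys run left to right seen from the front: power, mode, tare, print, at y +76, +36, -14, -66 of the balance. Sizes in mm.
- cupscale_mode (a joint): How far the mode key is pressed, m: 0 up, 0.004 fully down on a firm stop; the balance takes it as pressed from 0.002. Sprung: about 0.8 N to start, 4 N fully down; it comes back up by itself.
- cupscale_tare_top (a point): Centre of the top face of the orange tare key, 40 wide (along the balance's y) x 22 deep (x), 46 above the bench, 6 proud of the key field; moves with the key. The tare key is the only orange one on a balance. Sizes in mm.
- cupscale_tare (a joint): How far the tare key is pressed, m: 0 up, 0.004 fully down on a firm stop; the balance takes it as pressed from 0.002. Sprung: about 0.8 N to start, 4 N fully down; it comes back up by itself.
- cupscale_print_top (a point): Centre of the top face of the grey print key, 24 wide (along the balance's y) x 22 deep (x), 46 above the bench, 6 proud of the key field; moves with the key. The keys run left to right seen from the front: power, mode, tare, print, at y +76, +36, -14, -66 of the balance. Sizes in mm.
- cupscale_print (a joint): How far the print key is pressed, m: 0 up, 0.004 fully down on a firm stop; the balance takes it as pressed from 0.002. Sprung: about 0.8 N to start, 4 N fully down; it comes back up by itself.
- vialscale: Cream balance with an amber vial with a black cap on its pan; in use, leave alone. Twin balances, either place. Fixed, 342 long (own x) x 205 wide (y). Origin: centre of its underside; own +x points from its front (keys) to its rear, z up. Key field x -171 to -121, 40 high; display slope up to 62 at x -59; glass shield from there back to x 91; closed rear housing to x 171, 162 high. Sizes in mm.
- vialscale_pan (a point): Centre of the top of this balance's round steel pan, 90 across, 72 above the bench, at x +16 of the balance. The glass draught shield round it reaches 75 before and behind, 85 to each side, up to 162 above the bench; two aluminium lid guides run along x at y +-85, 9 wide, tops 173 high. Sizes in mm.
- vialscale_lid (a joint): How far the clear lid over this balance's draught shield is open, m: 0 = fully shut, up to 0.09. It slides along the balance's own x and opens to the rear (+x), so it is shut by pushing towards the front (-x). It slides with about 1.5 N, stays where it is left, and meets a firm stop when shut.
- vialscale_lid_ridge (a point): Centre of the dark upright finger ridge on top of the lid, near its front edge; moves with the lid. Ridge 10 thick (along the balance's x), 70 wide (y), 18 high; its top is 9 above this point, the lid's flat top 9 below it (169 above the bench), running 128 to the rear behind the ridge. Sizes in mm.
- vialscale_tare_top (a point): Centre of the top face of the orange tare key, 40 wide (along the balance's y) x 22 deep (x), 46 above the bench, 6 proud of the key field; moves with the key. The tare key is the only orange one on a balance. Sizes in mm.
- cup_centre (a point): Centre, half-way up, of the open white sample cup, 48 across the rim, 45 high, 20 g, loose on the pan of its balance, inside the shield. Sizes in mm.
- vial_centre (a point): Centre, half-way up, of the amber vial with a black cap, 36 across, 62 high, loose on the pan of the other balance. Sizes in mm.
- jar_centre (a point): Centre, half-way up, of a cream plastic bottle with a blue band and white cap, 76 across, 135 high, loose on the bench. Sizes in mm.
- beaker_centre (a point): Centre, half-way up, of a clear plastic beaker, 68 across, 85 high, loose on the bench. Sizes in mm.
Not all that is in view belongs to the job. What is shaped like the part that bears beaker_centre but yellow is not meant. There is more than one size of the part that bears jar_centre; the job needs the larger.

How it is judged:
On the way, in this order (a step that is already met when the one before it is completed fails the run):
1. the lid of the cup's balance is fully shut (value of joint cupscale_lid below 0.004 m), for 0.2 s.
2. the tare key of the cup's balance is pressed (value of joint cupscale_tare above 0.002 m and value of joint cupscale_lid below 0.004 m), for 0.05 s.
At the end, for the whole second after the job is handed in: The lid of the cup's balance is shut to within 4 mm, its tare key has been pressed after that and is up again (within 1 mm), its other keys are up, and the cup, vial, bottle and beaker stand upright within 10 mm of where they were (value of joint cupscale_lid below 0.004 m and value of joint each of cupscale_tare, cupscale_power, cupscale_mode, cupscale_print below 0.001 m and distance of each of cup_centre, vial_centre, jar_centre, beaker_centre from where it was at the start of the episode below 0.01 m and angle between each of cup_centre, vial_centre, jar_centre, beaker_centre's own z axis and vertical below 0.15 rad); the robot touches nothing.
It fails at once if the tare key is pressed while the lid is still open, or another key of this balance is pressed ((value of joint cupscale_tare above 0.002 m and value of joint cupscale_lid above 0.004 m) or value of joint any of cupscale_power, cupscale_mode, cupscale_print above 0.002 m).
It fails at once if too hard: the tare key pressed with over 20 N, or the lid pinched or shoved, or the balance bumped or leaned on, with over 30 N (contact force between the fingers and cupscale_tare above 20 N or contact force between any of the fingers, the arm and cupscale above 30 N).
It fails at once if the robot touches the other balance (contact force between any of the fingers, the arm and vialscale above 1 N).
It fails at once if the cup, vial, bottle or beaker is touched by the robot (contact force between any of the fingers, the arm and cup above 1 N or contact force between any of the fingers, the arm and vial above 1 N or contact force between any of the fingers, the arm and jar above 1 N or contact force between any of the fingers, the arm and beaker above 1 N).
It fails at once if the cup, vial, bottle or beaker is shifted by more than 10 mm, lifted or tipped (not (distance of each of cup_centre, vial_centre, jar_centre, beaker_centre from where it was at the start of the episode below 0.01 m and angle between each of cup_centre, vial_centre, jar_centre, beaker_centre's own z axis and vertical below 0.15 rad)).
It also fails if it takes over 43 s, if anything falls off the work surface, if the arm or the gripper's body presses on something with over 40 N, if the wrist force passes 120 N, or if a joint passes its speed limit or range.

## Working session

There is one attempt and no reset: what is moved stays moved. The work goes in short steps, Python scripts to look and compute and a tool call to move; the robot and the scene stay as the last step left them, time stands still between calls to the robot, and variables do not carry over. Pictures are saved under pics/ and viewed, and the job is handed in when it is done.

Besides the shell and the picture viewer there is one more tool, called after ">>>" as a command line: name --argument value ..., lists and objects as JSON in quotes. servo_tool: Moves the arm, as the interface text tells. Its arguments: {"type":"object","properties":{"series":{"type":"array","items":{"type":"array","items":{"type":"array","items":{"type":"number"}}}},"newtons":{"type":"number"}},"required":["series"]}

```bash
mkdir -p pics; ls; python3 - <<'E'
from cell import *
import cv2,numpy as np
s=sense();print(s)
for n in ["scene","side","wrist"]:
    c=get_calibration(n);print(n,c)
    cv2.imwrite(f"pics/{n}0.png",snapshot(n))
print(tip_reach() if callable(tip_reach) else tip_reach)
E
```

```text
pics
{'t': 0.0, 'joints': array([ 1.18592313e+00,  3.59486252e-01,  1.51143232e+00,  2.53465550e-05,
        1.27250495e+00, -1.15112265e-01]), 'qd': array([-0.00085606,  0.00118392, -0.00113422,  0.00109373, -0.00092285,
        0.00075647]), 'tau': array([ 2.78943626e-03, -5.27621126e+01, -2.78621650e+01,  1.23835007e-04,
        1.32144205e-02,  7.95161867e-06]), 'tcp_pos': array([0.15966747, 0.57770791, 0.25546476]), 'ee_rot': array([[-9.63832561e-01,  2.66507582e-01, -7.09836146e-04],
       [ 2.66508424e-01,  9.63831111e-01, -1.68782987e-03],
       [ 2.34342705e-04, -1.81596270e-03, -9.99998324e-01]]), 'wrist_force': array([ 0.2290729 ,  0.05209494, -0.04855613]), 'ft_torque': array([0.02313157, 0.02696231, 0.03953712]), 'finger_gap': 0.08516740223609386}
scene {'fx': 492.79006161591946, 'fy': 492.79006161591946, 'cx': 314.4758818454984, 'cy': 196.00983129895988, 'extrinsics': array([[ 0.68292519,  0.47328756, -0.55642796,  1.27629654],
       [ 0.73016743, -0.46485224,  0.50076734, -0.66460433],
       [-0.02164983, -0.7482722 , -0.66303846,  1.02076837],
       [ 0.        ,  0.        ,  0.        ,  1.        ]])}
side {'fx': 439.8037258037994, 'fy': 439.8037258037994, 'cx': 320.76249681858576, 'cy': 196.94838018353187, 'extrinsics': array([[-0.8478002 , -0.39512283,  0.35371284,  0.07439782],
       [-0.53014029,  0.61430476, -0.58444925,  0.73909854],
       [ 0.01364176, -0.68301362, -0.73027823,  1.04949532],
       [ 0.        ,  0.        ,  0.        ,  1.        ]])}
wrist {'fx': 276.1045440186123, 'fy': 276.1045440186123, 'cx': 318.126401901868, 'cy': 194.86363251152852, 'extrinsics': array([[ 0.26595639,  0.91086918,  0.31557018,  0.07894202],
       [ 0.96397969, -0.25020779, -0.09021764,  0.59988276],
       [-0.00321835,  0.3281972 , -0.94460375,  0.37218046],
       [ 0.        ,  0.        ,  0.        ,  1.        ]])}
0.025
```

View pics/scene0.png

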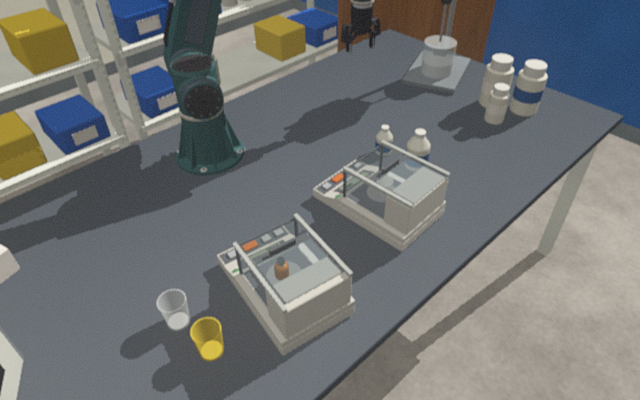

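View pics/side0.png

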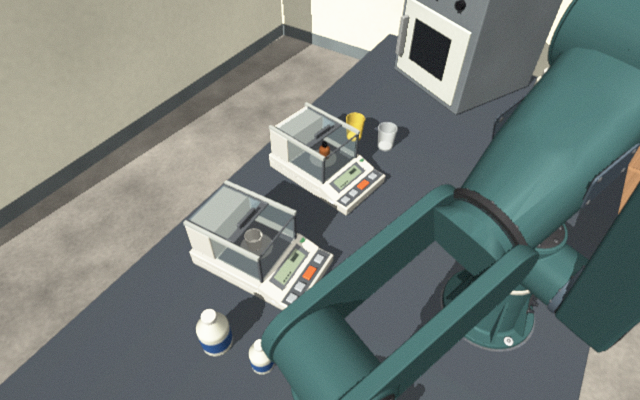

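View pics/wrist0.png

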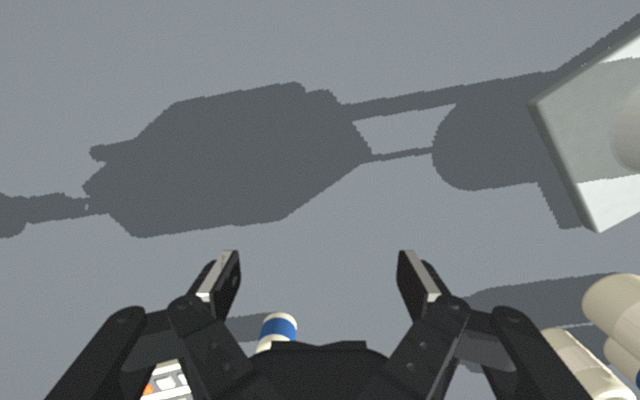

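The cup's balance is the one beside the two blue-banded bottles: in the scene view around (385,190), and in the side view around (260,245) with the white cup at (253,237). The vial's balance is at (285,280) in the scene view. I'll enlarge these areas next.

```bash
python3 - <<'E'
import cv2
a=cv2.imread("pics/scene0.png")[115:255,300:460];cv2.imwrite("pics/s1.png",cv2.resize(a,None,fx=4.5,fy=4.25,interpolation=cv2.INTER_CUBIC))
a=cv2.imread("pics/side0.png")[175:385,170:350];cv2.imwrite("pics/d1.png",cv2.resize(a,None,fx=2.8,fy=2.8,interpolation=cv2.INTER_CUBIC))
E
```

```text
(no output)
```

View pics/s1.png

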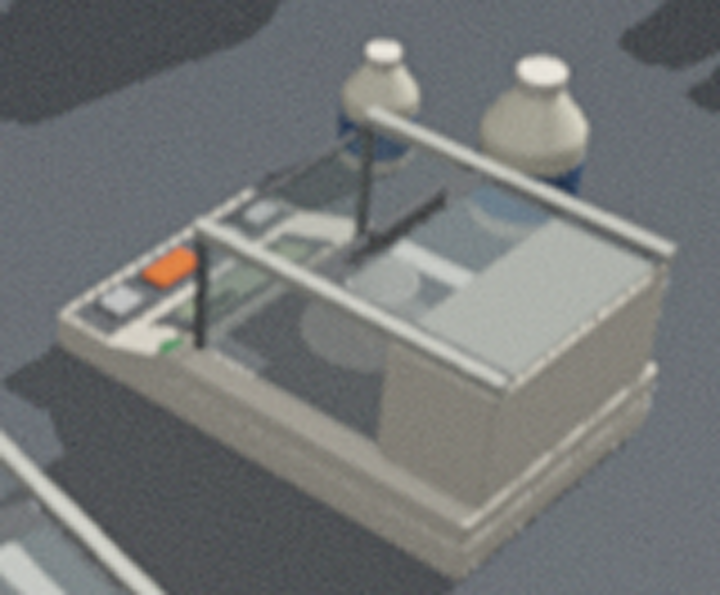

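View pics/d1.png

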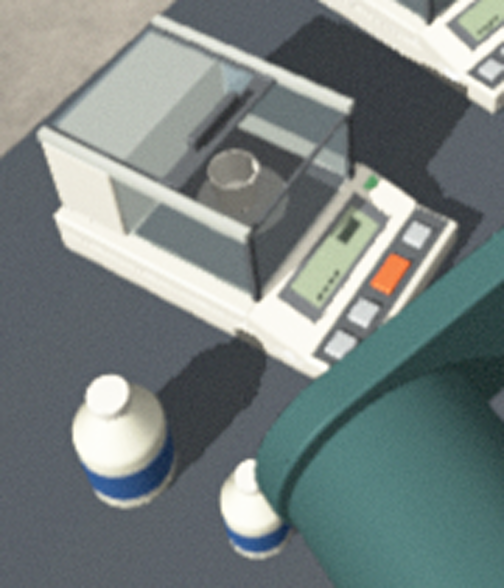

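```bash
cat > h.py <<'E'
import numpy as np,cv2
from cell import get_calibration
def ray(c,u,v):
    E=c["extrinsics"];d=E[:3,:3]@np.array([(u-c["cx"])/c["fx"],(v-c["cy"])/c["fy"],1]);return E[:3,3],d/np.linalg.norm(d)
def plane(c,uv,z):
    o,d=ray(c,*uv);return o+d*(z-o[2])/d[2]
def tri(c1,a,c2,b):
    o,d=ray(c1,*a);p,e=ray(c2,*b)
    s=np.linalg.lstsq(np.c_[d,-e],p-o,rcond=None)[0]
    return (o+d*s[0]+p+e*s[1])/2,np.linalg.norm(o+d*s[0]-p-e*s[1])
def orange(im):
    h=cv2.cvtColor(im,cv2.COLOR_BGR2HSV)
    m=cv2.inRange(h,(3,170,120),(16,255,255))
    n,l,st,ce=cv2.connectedComponentsWithStats(m)
    return [(ce[i].round(1),st[i,4]) for i in range(1,n) if st[i,4]>15]
E
python3 - <<'E'
from h import *
S=get_calibration("scene");D=get_calibration("side")
for n in ["scene","side"]: print(n,orange(cv2.imread(f"pics/{n}0.png")))
s=lambda X,Y:(300+(X+.5)/4.5-.5,115+(Y+.5)/4.25-.5)
d=lambda X,Y:(170+(X+.5)/2.8-.5,175+(Y+.5)/2.8-.5)
P=lambda n,v:print(n,np.round(v*1000,1))
P("tare s",plane(S,s(171,268),.045));P("tare d",plane(D,d(391,273),.045))
P("print s",plane(S,s(121,299),.046));P("print d",plane(D,d(416,235),.046))
P("mode d",plane(D,d(363,311),.046));P("power d",plane(D,d(341,344),.046));
P("mode? s",plane(S,s(263,210),.046))
for n,a,z in [("railN front",s(203,222),.173),("railN rear",s(508,383),.173),("railF front",s(371,110),.173),("railF rear",s(673,248),.173),
 ("ridge top far",s(443,192),.187),("ridge top near",s(355,243),.187)]: P(n+" S",plane(S,a,z))
for n,a,z in [("railN front",d(350,103),.173),("railN rear",d(157,21),.173),("railF front",d(250,233),.173),("railF rear",d(42,132),.173),
 ("ridge top near(-y)",d(254,83),.187),("ridge top far(+y)",d(192,137),.187)]: P(n+" D",plane(D,a,z))
E
```

```text
scene [(array([337.5, 177.8]), np.int32(39))]
side [(array([323.4, 150.1]), np.int32(44)), (array([362.8, 184.1]), np.int32(51)), (array([309.7, 271.8]), np.int32(82))]
tare s [445.1 182.5  45. ]
tare d [439.7 187.3  45. ]
print s [446.9 132.6  46. ]
print d [442.7 137.5  46. ]
mode d [438.5 237.2  46. ]
power d [436.1 277.   46. ]
mode? s [443.3 277.1  46. ]
railN front S [534.6 118.9 173. ]
railN rear S [762.8 129.8 173. ]
railF front S [524.2 287.4 173. ]
railF rear S [752.2 301.  173. ]
ridge top far S [628.4 233.3 187. ]
ridge top near S [625.6 155.1 187. ]
railN front D [529.1 119.5 173. ]
railN rear D [753.3 133.8 173. ]
railF front D [517.6 288.8 173. ]
railF rear D [747.5 301.9 173. ]
ridge top near(-y) D [612.  157.6 187. ]
ridge top far(+y) D [618.9 240.3 187. ]
```

>>> servo_tool --series '[[[1, 0, 0, -20, -0.1], [1, 0, 0, -20, -0.11], [1, 0, 0, -20, -0.11], [1, -30, -25, 0, 0], [1, -35, -29, 0, 0], [1, -35, -29, 0, 0], [1, -35, -29, 0, 0], [1, -35, -29, 0, 0], [1, -35, -29, 0, 0], [1, -35, -29, 0, 0], [1, -35, -29, 0, 0], [1, -35, -29, 0, 0], [1, -35, -29, 0, 0], [1, -35, -29, 0, 0], [1, -35, -29, 0, 0], [1, -30, -29, 0, 0], [1, 0, 0, 0, 0]]]' --newtons 20

```text
t: 1.85
tcp_pos: [0.627, 0.224, 0.3153]
ee_rot: [[-0.999, -0.045, 0.001], [-0.045, 0.999, -0.002], [-0.001, -0.002, -1.0]]
wrist_force: [0.1, 0.6, -0.5]
finger_gap: 0.0003
```

```bash
python3 - <<'E'
from h import *
from cell import *
import pickle
s=sense();print(s['t'],s['tcp_pos'],s['ee_rot'].round(3),s['wrist_force'])
C=get_calibration("wrist");im=snapshot("wrist");cv2.imwrite("pics/w1.png",im);pickle.dump(C,open("w1.pkl","wb"))
for n in["scene","side"]: cv2.imwrite(f"pics/{n}1.png",snapshot(n))
print(orange(im))
E
```

```text
1.85 [0.62695649 0.22398103 0.31532962] [[-0.999 -0.045  0.001]
 [-0.045  0.999 -0.002]
 [-0.001 -0.002 -1.   ]] [ 0.10271528  0.60313546 -0.54090591]
[(array([297.2,  13.3]), np.int32(147)), (array([ 4.7, 31.1]), np.int32(171))]
```

View pics/w1.png

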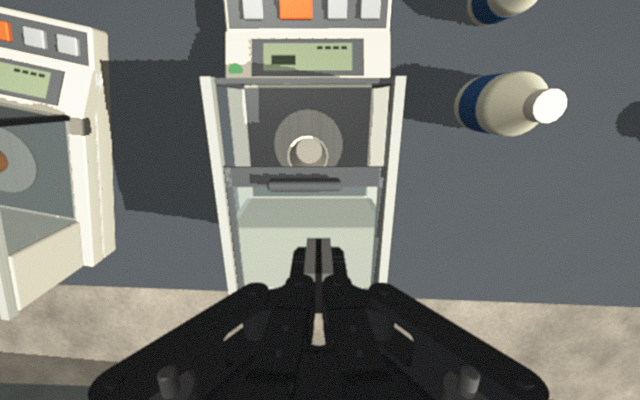

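View pics/side1.png

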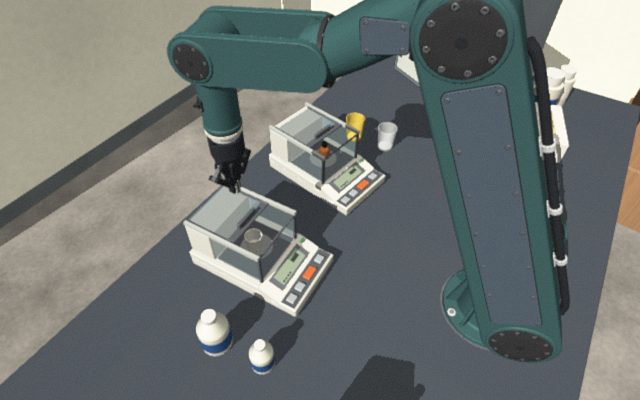

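```bash
python3 - <<'E'
import cv2
a=cv2.imread("pics/w1.png")[60:260,195:415];cv2.imwrite("pics/w1z.png",cv2.resize(a,None,fx=3,fy=3,interpolation=cv2.INTER_CUBIC))
E
```

```text
(no output)
```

View pics/w1z.png

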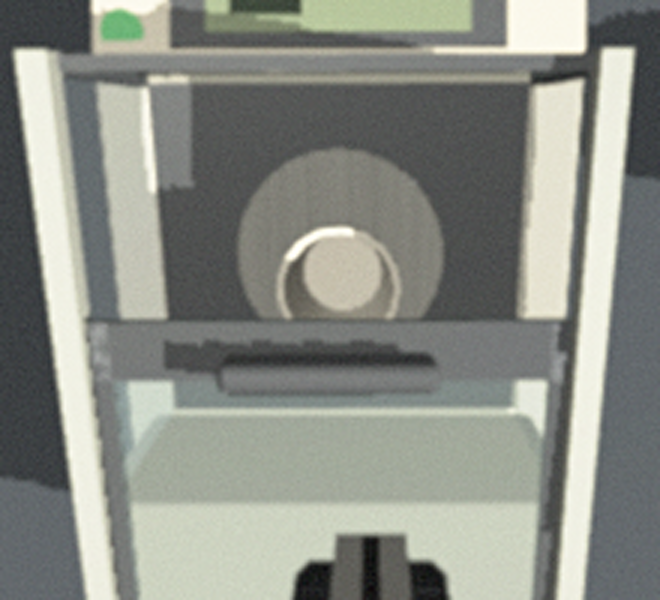

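In the wrist view the ridge's top spans about x 269–341 and y 181–190. The rails' front ends are near (208,77) and (402,77), and the fingertips near (319,240). Next I'll turn these into positions.

```bash
python3 - <<'E'
from h import *
import pickle
C=pickle.load(open("w1.pkl","rb"))
z=lambda X,Y:(195+(X+.5)/3-.5,60+(Y+.5)/3-.5)
P=lambda n,v:print(n,np.round(v*1000,1))
for n,a,h in [("ridge rear L",(222,392),.186),("ridge rear R",(437,390),.186),("ridge front L",(222,366),.187),("ridge front R",(437,362),.187),
 ("lid front L",(95,320),.169),("lid front R",(560,320),.169),("rail L front",(37,49),.173),("rail R front",(618,49),.173),
 ("rail L low",(100,597),.173),("rail R low",(570,597),.173),("tip?",(371,537),.290),("cup rim",(340,275),.117)]: P(n,plane(C,z(*a),h))
P("keys print",plane(C,(253,9),.046));P("mode",plane(C,(337,9),.046));P("power",plane(C,(371,9),.046));P("tare",plane(C,(296,9),.046))
S=get_calibration("scene");D=get_calibration("side")
P("jarcap",plane(D,(209,316),.135))
E
```

```text
ridge rear L [626.3 176.2 186. ]
ridge rear R [622.5 243.3 186. ]
ridge front L [617.5 176.5 187. ]
ridge front R [613.1 242.6 187. ]
lid front L [609.3 132.3 169. ]
lid front R [602.3 283.  169. ]
rail L front [529. 122. 173.]
rail R front [521.3 289.1 173. ]
rail L low [710.7 129.  173. ]
rail R low [702.5 298.  173. ]
tip? [619.1 222.8 290. ]
cup rim [600.5 209.6 117. ]
keys print [445.2 135.6  46. ]
mode [440.7 236.3  46. ]
power [438.8 276.9  46. ]
tare [442.9 187.2  46. ]
jarcap [534.5 456.9 135. ]
```

>>> servo_tool --series '[[[1, -22, -15, 0, 0], [1, 0, 0, 40, 0], [1, 0, 0, 35, 0], [1, 0, 0, 20, 0], [1, 0, 0, 12, 0], [1, 0, 0, 6, 0], [1, 0, 0, 0, 0], [1, 0, 0, 0, 0]]]'

```text
t: 2.8
tcp_pos: [0.6464, 0.2147, 0.2047]
ee_rot: [[-0.999, -0.051, 0.002], [-0.051, 0.999, 0.0], [-0.002, 0.0, -1.0]]
wrist_force: [1.0, -0.4, 1.1]
finger_gap: -0.0
```

```bash
python3 - <<'E'
from h import *
from cell import *
im=[]
for n,r in[("side",(150,300,150,350)),("wrist",(100,300,190,450))]:
    a=snapshot(n)[r[0]:r[1],r[2]:r[3]];im.append(cv2.resize(a,(520,400)if 0 else (400,300),interpolation=cv2.INTER_CUBIC))
cv2.imwrite("pics/c2.png",np.hstack(im))
E
```

```text
(no output)
```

View pics/c2.png

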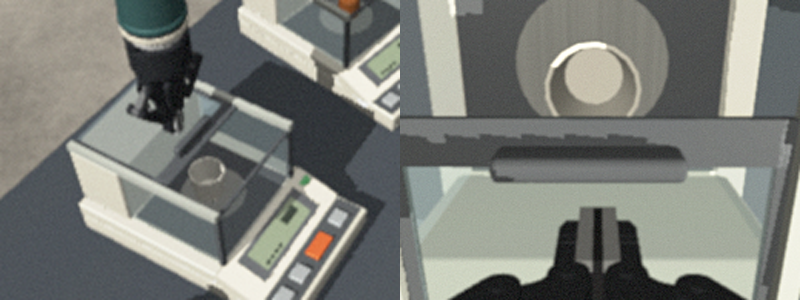

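>>> servo_tool --series '[[[1, 0, -4, 4, 0], [1, 0, 0, 0, 0], [1, 3, 0, 0, 0], [1, 3, 0, 0, 0], [1, 3, 0, 0, 0], [1, 3, 0, 0, 0], [1, 4, 0, 0, 0], [1, 4, 0, 0, 0], [1, 5, 0, 0, 0], [1, 5, 0, 0, 0], [1, 5, 0, 0, 0]]]'

```text
t: 4.0
tcp_pos: [0.6106, 0.2085, 0.1993]
ee_rot: [[-0.999, -0.05, 0.0], [-0.05, 0.999, -0.0], [-0.0, -0.0, -1.0]]
wrist_force: [1.3, 0.7, -0.1]
finger_gap: 0.0001
```

```bash
python3 - <<'E'
from h import *
from cell import *
cv2.imwrite("pics/w3.png",snapshot("wrist"))
E
```

```text
(no output)
```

View pics/w3.png

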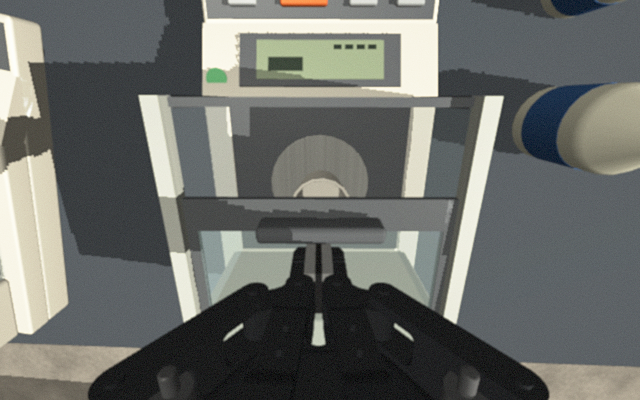

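>>> servo_tool --series '[[[1, 5, 0, 0, 0], [1, 5, 0, 0, 0], [1, 5, 0, 0, 0], [1, 5, 0, 0, 0], [1, 5, 0, 0, 0], [1, 5, 0, 0, 0], [1, 5, 0, 0, 0], [1, 4, 0, 0, 0], [1, 3, 0, 0, 0], [1, 2, 0, 0, 0]]]'

```text
t: 5.05
tcp_pos: [0.5668, 0.2063, 0.1994]
ee_rot: [[-0.999, -0.05, 0.0], [-0.05, 0.999, 0.0], [-0.0, 0.0, -1.0]]
wrist_force: [2.1, 0.8, -0.4]
finger_gap: -0.0002
```

```bash
python3 - <<'E'
from h import *
from cell import *
s=sense();print(s['tcp_pos'],s['wrist_force'])
cv2.imwrite("pics/w4.png",snapshot("wrist"))
E
```

```text
[0.56683177 0.20632147 0.19937717] [ 2.08663986  0.75223055 -0.38184021]
```

View pics/w4.png

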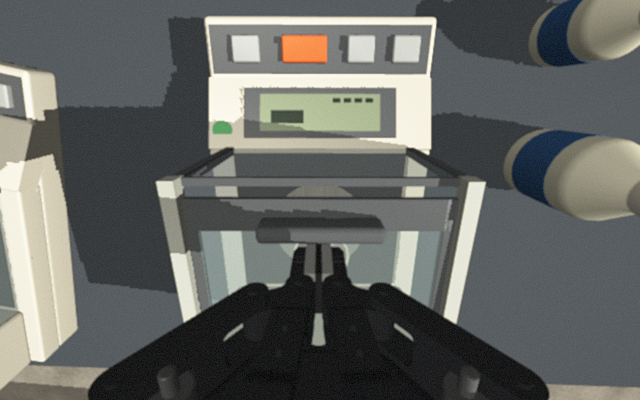

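>>> servo_tool --series '[[[1, 2, 0, 0, 0], [1, 2, 0, 0, 0], [1, 1, 0, 0, 0], [1, 1, 0, 0, 0], [1, 0, 0, 0, 0]]]'

```text
t: 5.6
tcp_pos: [0.5609, 0.2059, 0.1993]
ee_rot: [[-0.999, -0.05, -0.0], [-0.05, 0.999, -0.0], [0.0, -0.0, -1.0]]
wrist_force: [0.8, 1.3, 0.3]
finger_gap: 0.0001
```

>>> servo_tool --series '[[[1, 1, 0, 0, 0], [1, 1, 0, 0, 0], [1, 0, 0, 0, 0]]]'

```text
t: 5.9
tcp_pos: [0.5589, 0.2058, 0.1992]
ee_rot: [[-0.999, -0.05, -0.0], [-0.05, 0.999, -0.0], [0.0, -0.0, -1.0]]
wrist_force: [0.8, 1.0, 0.5]
finger_gap: 0.0001
```

>>> servo_tool --series '[[[1, 1, 0, 0, 0], [1, 1, 0, 0, 0], [1, 0, 0, 0, 0]]]'

```text
t: 6.2
tcp_pos: [0.5572, 0.2057, 0.1993]
ee_rot: [[-0.999, -0.05, 0.0], [-0.05, 0.999, -0.0], [-0.0, -0.0, -1.0]]
wrist_force: [1.5, 0.9, -0.5]
finger_gap: 0.0001
```

>>> servo_tool --series '[[[1, 1, 0, 0, 0], [1, 1, 0, 0, 0], [1, 0, 0, 0, 0]]]'

```text
t: 6.5
tcp_pos: [0.5571, 0.2057, 0.1994]
ee_rot: [[-0.999, -0.05, 0.004], [-0.05, 0.999, 0.0], [-0.004, 0.0, -1.0]]
wrist_force: [7.2, -0.2, -4.0]
finger_gap: -0.0001
```

>>> servo_tool --series '[[[1, 1, 0, 0, 0], [1, 0, 0, 0, 0]]]'

```text
t: 6.7
tcp_pos: [0.5571, 0.2057, 0.1995]
ee_rot: [[-0.999, -0.05, 0.006], [-0.05, 0.999, 0.0], [-0.006, 0.0, -1.0]]
wrist_force: [10.6, 0.2, -6.4]
finger_gap: -0.0
```

```bash
python3 - <<'E'
from h import *
from cell import *
s=sense();print(s['tcp_pos'],s['wrist_force'])
cv2.imwrite("pics/w5.png",cv2.resize(snapshot("wrist")[100:300,150:490],None,fx=2.3,fy=2.3))
E
```

```text
[0.55705316 0.20567498 0.19947447] [10.56235302  0.16396346 -6.37279369]
```

View pics/w5.png

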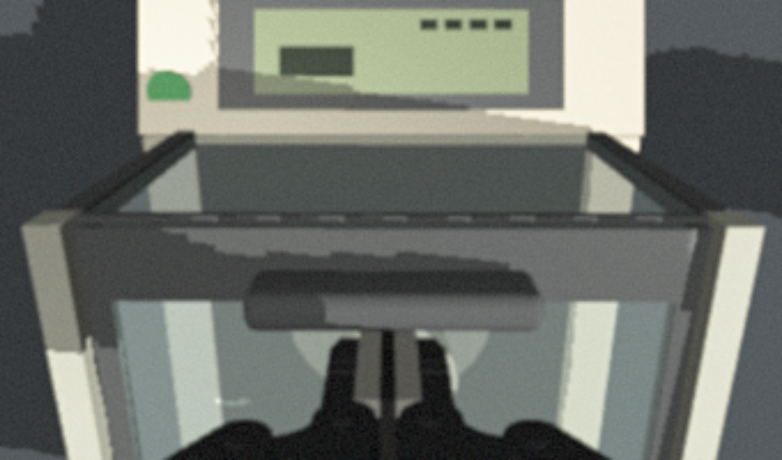

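The lid has met its stop: the TCP stays at x 0.557 m while the force rises to about 10 N, and the lid edge lines up with the front glass at v≈193. I'll back off, lift and go over to the key.

>>> servo_tool --series '[[[1, -5, 0, 0, 0], [1, -10, 0, 0, 0], [1, 0, 0, -20, 0], [1, 0, 0, -30, 0], [1, 0, 0, -15, 0], [1, 20, -4, 0, 0], [1, 35, -4, 0, 0], [1, 35, -3, 0, 0], [1, 27, -3, 0, 0], [1, 13, 0, 0, 0], [1, 0, 0, 30, 0], [1, 0, 0, 40, 0], [1, 0, 0, 40, 0], [1, 0, 0, 25, 0], [1, 0, 0, 10, 0], [1, 0, 0, 0, 0], [1, 0, 0, 0, 0]]]'

```text
t: 8.45
tcp_pos: [0.4411, 0.1861, 0.1201]
ee_rot: [[-0.999, -0.05, 0.001], [-0.05, 0.999, 0.0], [-0.001, 0.0, -1.0]]
wrist_force: [-0.1, -0.1, 0.1]
finger_gap: 0.0
```

```bash
python3 - <<'E'
from h import *
from cell import *
s=sense();print(s['tcp_pos'],s['wrist_force'])
C=get_calibration("wrist")
w=snapshot("wrist");cv2.imwrite("pics/w6.png",w)
print(orange(w)); 
for c,a in orange(w): print(plane(C,c,.046))
d=snapshot("side");cv2.imwrite("pics/d6.png",cv2.resize(d[150:330,170:370],None,fx=3,fy=3))
E
```

```text
[0.44112863 0.18611658 0.12008054] [-0.1400286  -0.08725038  0.07477944]
[(array([319.5, 215.3]), np.int32(1344))]
[0.43972634 0.18616676 0.046     ]
```

View pics/w6.png

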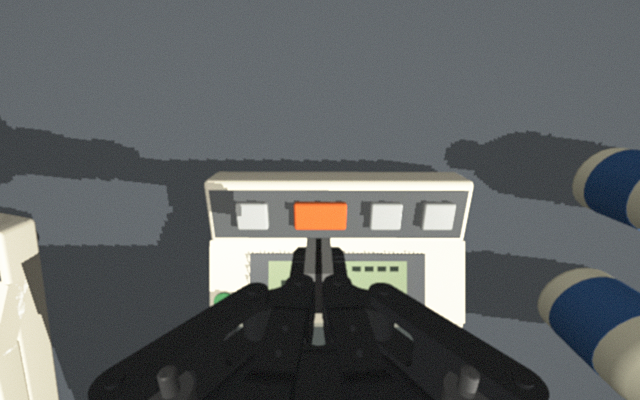

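View pics/d6.png

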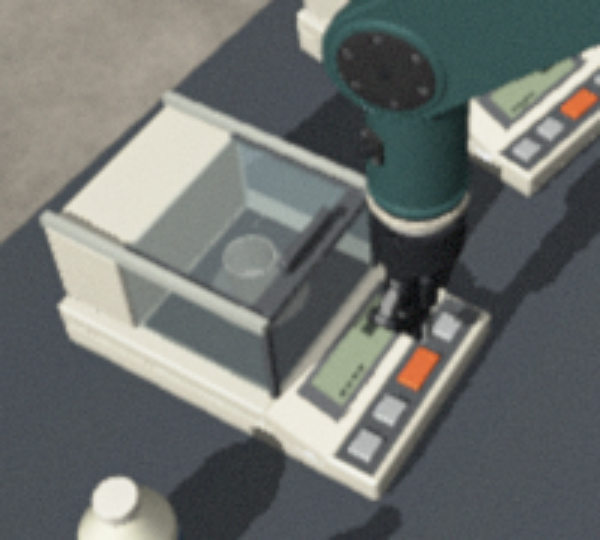

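The lid still looks shut, and the orange key measures (0.440, 0.186), directly under the tool.

>>> servo_tool --series '[[[1, 1, 0, 15, 0], [1, 0, 0, 15, 0], [1, 0, 0, 8, 0], [1, 0, 0, 4, 0], [1, 0, 0, 0, 0], [1, 0, 0, 0, 0]]]'

```text
t: 9.15
tcp_pos: [0.4394, 0.1859, 0.0778]
ee_rot: [[-0.999, -0.05, 0.001], [-0.05, 0.999, 0.0], [-0.001, 0.0, -1.0]]
wrist_force: [-0.1, 0.1, -0.5]
finger_gap: 0.0002
```

>>> servo_tool --series '[[[1, 0, 0, 2, 0], [1, 0, 0, 2, 0], [1, 0, 0, 1, 0], [1, 0, 0, 0, 0]]]'

```text
t: 9.55
tcp_pos: [0.4389, 0.1857, 0.0722]
ee_rot: [[-0.999, -0.05, -0.0], [-0.05, 0.999, -0.0], [0.0, -0.0, -1.0]]
wrist_force: [0.6, -0.2, 0.3]
finger_gap: -0.0003
```

>>> servo_tool --series '[[[1, 0, 0, 1, 0], [1, 0, 0, 1, 0], [1, 0, 0, 0, 0]]]'

```text
t: 9.85
tcp_pos: [0.4391, 0.1858, 0.0703]
ee_rot: [[-0.999, -0.05, 0.0], [-0.05, 0.999, -0.0], [-0.0, -0.0, -1.0]]
wrist_force: [-0.0, -0.1, 2.2]
finger_gap: -0.0002
```

>>> servo_tool --series '[[[1, 0, 0, 1, 0], [1, 0, 0, 0, 0]]]'

```text
t: 10.05
tcp_pos: [0.439, 0.1858, 0.0693]
ee_rot: [[-0.999, -0.05, 0.0], [-0.05, 0.999, -0.0], [-0.0, -0.0, -1.0]]
wrist_force: [-0.2, -0.5, 3.3]
finger_gap: -0.0003
```

>>> servo_tool --series '[[[1, 0, 0, 1, 0], [1, 0, 0, 0, 0]]]'

```text
t: 10.25
tcp_pos: [0.439, 0.1858, 0.0683]
ee_rot: [[-0.999, -0.05, 0.0], [-0.05, 0.999, -0.0], [-0.0, -0.0, -1.0]]
wrist_force: [-0.8, -0.5, 3.3]
finger_gap: -0.0001
```

>>> servo_tool --series '[[[1, 0, 0, 0.5, 0], [1, 0, 0, 0, 0]]]'

```text
t: 10.45
tcp_pos: [0.439, 0.1858, 0.0678]
ee_rot: [[-0.999, -0.05, 0.0], [-0.05, 0.999, -0.0], [-0.0, -0.0, -1.0]]
wrist_force: [-0.5, 0.8, 2.8]
finger_gap: -0.0002
```

>>> servo_tool --series '[[[1, 0, 0, 1, 0], [1, 0, 0, 0, 0]]]'

```text
t: 10.65
tcp_pos: [0.439, 0.1858, 0.067]
ee_rot: [[-0.999, -0.05, 0.0], [-0.05, 0.999, -0.0], [-0.0, -0.0, -1.0]]
wrist_force: [-1.6, -0.2, 6.0]
finger_gap: -0.0001
```

The force is 6 N with the fingertips at 42 mm, so the key is down on its stop. I'll lift off and withdraw straight up.

>>> servo_tool --series '[[[1, 0, 0, -4, 0], [1, 0, 0, -8, 0], [1, 0, 0, -30, 0], [1, 0, 0, -40, 0], [1, 0, 0, -40, 0], [1, 0, 0, -40, 0], [1, 0, 0, -20, 0], [1, 0, 0, 0, 0], [1, 0, 0, 0, 0], [1, 0, 0, 0, 0]]]'

```text
t: 11.65
tcp_pos: [0.4378, 0.1854, 0.2476]
ee_rot: [[-0.999, -0.05, -0.003], [-0.05, 0.999, -0.001], [0.003, -0.001, -1.0]]
wrist_force: [-0.2, -0.5, 1.0]
finger_gap: 0.0002
```

```bash
python3 - <<'E'
from h import *
from cell import *
s=sense();print(s['t'],s['tcp_pos'],s['wrist_force'])
C=get_calibration("wrist")
w=snapshot("wrist");cv2.imwrite("pics/w7.png",w)
for c,a in orange(w): print(c,plane(C,c,.046))
d=snapshot("side");cv2.imwrite("pics/d7.png",d)
E
```

```text
11.65 [0.43783184 0.18544182 0.24756787] [-0.20154632 -0.46448697  0.95844212]
[319.5 176.5] [0.44060804 0.18599948 0.046     ]
[ 15.8 191.4] [ 0.47832093 -0.18226454  0.046     ]
```

View pics/w7.png

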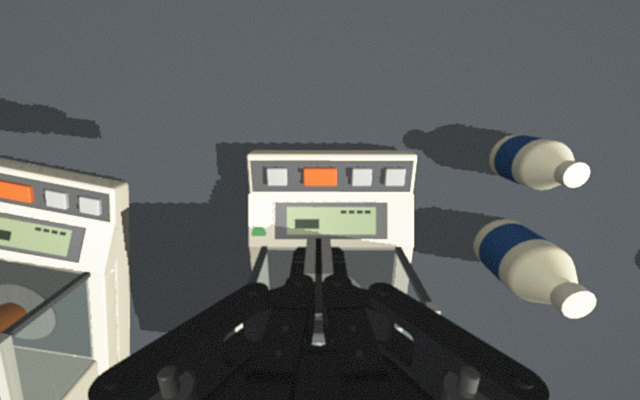

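View pics/d7.png

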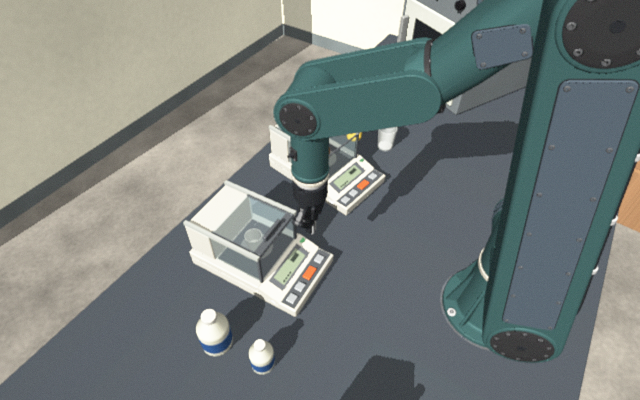

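The lid is shut and the hand is clear above the keys, with the tare key at (319,176) in the wrist view. The cup at (253,237) and the bottle at (213,332) in the side view are where they were. I'm handing in the job.

```bash
python3 -c "
from cell import *
print(finish_job())"
```

```text
the job is handed in; nothing more can be done
None
```

I shut the lid of the cup's balance and pressed its tare key once. I then drew the hand straight up and handed in the job at about 11.7 s; no verdict is reported.

- **Lid:** I pushed it shut from behind the ridge with the closed fingers. It slid at about 1–2 N, then the tool stopped at x 0.557 m while the force rose to 10.6 N. The pictures show its edge level with the front glass.
- **Tare key:** I pressed it in small steps until the force reached 6 N with the fingertips at about 42 mm, which is the key's stop. It was held well past its 2 mm switching point.
- **Last pictures:** The lid was still shut. The cup and bottle looked unmoved, judged by eye. The hand was about 175 mm above the key, with no contact.
- **Not checked closely:** The beaker was partly hidden by the arm in the last picture. I judged the key's return only from its spring and the picture.
- **Disagreement:** The first ridge positions from the two fixed cameras differed by about 11 mm in x. The wrist camera put it between them, so I used that.

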